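Check a welded foot with the straightedge and sort it

ROBOT

A 7-joint arm with a two-finger parallel gripper is mounted at the origin on the work surface. World frame = base frame: x ahead of the robot, y to its left, z up, the work surface at z = 0. Lengths are in m, angles in rad, forces in N, time in s.
With the tool pointing down it reaches from about 0.4 to 0.875 m from the base axis. Payload 19.3 kg.
Tool frame: the origin (TCP) lies at the very end of the fingers, on their centre line; the grasp point (between the pads) lies 19 mm behind it; z points along the fingers, y is the direction in which the jaws open and shut (so a half turn about z gives the same grasp; the last joint's range is limited). The gripper opens to 85 mm and grips with 20 to 120 N. Pads are 22 mm wide; open, the fingers measure 114 mm over their backs; the gripper's body (76 mm by 85 mm) begins 54 mm behind the grasp point. The pads swing forward as they close: fully open they stand 13 mm farther back than shut.
Start: joints at [1.131, 0.521, -0.036, 1.599, 0.021, 1.021, -0.113], TCP at [0.226, -0.583, 0.231] pointing down, gripper open.
Joint ranges: [-2.91, 2.91], [-0.3, 2.13], [-1.5, 1.42], [0.17, 2.43], [-1.26, 4.41], [0.16, 1.93], [-2.52, 2.52]. Speed limits (rad/s): [1.89, 1.89, 2.39, 2.39, 3.01, 3.01, 3.01].

INTERFACE

Orientations are given as [roll, pitch, yaw] about the fixed x, y, z axes, in that order (R = Rz(yaw) Ry(pitch) Rx(roll)).
In Python, from workcell import bot, grab_frame, calibration, workorder gives the robot as it stands.
- The arm moves only by the tool move_arm, never from a script. Its arguments are lists of equal length, an entry for each row: "jaw": the closure in counts, from 0 (fully open) to 255 (shut); "dp": the shift along the tool's x, y, z in units of 800 mm (1.0 is 800 mm), a list of three; "rotation": the turn, a rotation vector about the tool's x, y, z in units of pi rad (1.0 is pi rad), a list of three. In form: {"jaw": [jaw, ...], "dp": [[dx, dy, dz], ...], "rotation": [[rx, ry, rz], ...]}. A call has 1 to 10 rows; each row shifts and turns the commanded pose from where the row before left it, along the tool's axes as they then stand; what a row does not reach is not made up. A row lasts 1/8 s, in which the tool goes at most 62.5 mm and 10.7 degrees, less where a joint would pass 70% of its speed; a pose out of reach is approached as far as the arm can. A call with a number of a shift or a turn outside -1 to 1 is refused whole. A call with a gripper value outside its range is refused whole. The fingers move at their own pace and stop on an object; "squeeze" is the grip in N (left out, the last holds). Time passes only in rows, so rows that do not move let the fingers close. It gives the time, the measured TCP pose, the force and the opening at its end, in the units of the state.
- bot.observe(): the state, without advancing time (a new reading comes with each control period).
- grab_frame(name): name is "side" or "top"; returns the picture (384x512x3 uint8, blue, green, red); there is no depth.
- calibration(name): a dict with "camera_matrix" (3x3 intrinsics, pixels), "T" (4x4, takes a point from camera to world coordinates). Camera axes: x right, y down, z forward; pixel columns grow to the right and rows downward; lengths in m; the calibration is good to about 2 mm. A picture is of the moment at which its call begins. calibration takes no time and is no camera call.
- workorder.job_done(): hands the job in, once; it reports no verdict.
The state is a dict: "clock": time; "qpos": joint angles; "qd": joint speeds; "joint_efforts": joint torques, N m; "position": TCP position; "tool_rot": TCP orientation; "force": force on the tool from outside, world axes, zero at the start; "moment": the same for the moment, N m; "grip_width": finger opening in m.
Only numpy, scipy, OpenCV 4.12 (cv2) and the standard library are available. Lean on these libraries where they do the work, as an engineer would, in place of code of your own. Each camera call takes 0.05 s, during which the arm holds its last target. There are 200 camera calls.

TASK

Check the welded foot standing on the steel grate for weld bow: take the straightedge from its wooden rest, lay it lengthwise along the middle of the foot's top face, let go, and press its plain end down onto the face, then its slotted end, to feel whether it rocks. Put the straightedge back flat on its rest, lined up with it as before, then set the foot down upright and lengthwise in the middle of the rimmed metal rework tray if it rocked, or of the slatted wooden pallet if it did not. Do not drop anything, and leave the other foot and the other things on the table alone.

Things in the scene. Friction and masses are not known exactly. Their poses are not given: they have to be found in the camera images.
- straightedge: Straight aluminium bar, 200 x 24 x 18 mm, 0.18 to 0.29 kg, with a through slot (16 x 10 mm, 8 to 24 mm from the tip) near one end only. Lies flat on the wooden rest at the start. Origin: centre of the underside; x along the length towards the slotted end, y across, z up. Grip it across the 24 mm width at mid-length. Pressed beyond the foot's end it tips.
- plain_end (a point): Point on the underside of the straightedge, 70 mm from its middle towards the plain end: press on the top, 18 mm above it.
- slot_end (a point): Point on the underside of the straightedge, 70 mm from its middle towards the slotted end: press on the top, 18 mm above it.
- foot_a: Welded steel foot, one of two look-alikes: top plate 190 x 56 x 10 mm on two 30 mm high lengthwise ribs (y = -16, +16 mm), 0.6 to 0.95 kg. Origin: centre of the underside; x along the length, z up. Face at z = 40 mm. One of the two feet is bowed, one flat; either may be on the grate. Grip across the 56 mm width by the plate edges.
- foot_b: Welded steel foot, one of two look-alikes: top plate 190 x 56 x 10 mm on two 30 mm high lengthwise ribs (y = -16, +16 mm), 0.6 to 0.95 kg. Origin: centre of the underside; x along the length, z up. Face at z = 40 mm. The bowed one of the two rises in two straight slopes to 44 mm at mid-length, so a straightedge tips 2.4 degrees either way.
- grate_top (a point): Centre of the top of the fixed steel bar grate, 260 x 140 mm, top 20 mm above the table; x along its length. The foot to be checked stands on it, up to 15 mm off centre and turned a little. The other foot waits on a plain wooden board of the same height beyond it, to the right of the straightedge's rest.
- tool_rest: Fixed wooden rest, 240 x 60 mm, flat top 20 mm above its origin (centre of underside, on the table), with 6 mm high, 8 mm wide cleats at its two ends; x along its length. The straightedge starts between the cleats.
- rework_tray: Fixed shallow metal tray with a rim, 250 x 150 mm outside, floor 6 mm above the table, rim 16 mm high and 4 mm thick. Origin: centre of underside; x along its length. For the foot that rocks. It and the pallet swap sides from run to run.
- pallet: Fixed slatted wooden pallet, 260 x 160 mm, slat tops 22 mm above the table, no rim. Origin: centre of underside; x along its length. For the foot that does not rock.
- chip_hammer: Loose hammer lying at the far left; leave alone.
- brush: Loose brush lying at the far right; leave alone.
- spray: Loose spray can, 190 mm tall, 60 mm across, beyond the waiting foot; leave alone.
- disc: Loose grinding disc, 115 mm across, 6 mm thick, lying just beyond the rest; leave alone.
- square: Loose magnetic corner block, 100 mm, 25 mm high, at the left, between the hammer and the left-hand tray or pallet; leave alone.
- locking_pliers: Loose locking pliers, 190 mm long, 22 mm high, in front of the robot's right; leave alone.
- rod_tin: Loose round tin, 110 mm tall, 80 mm across, beyond the waiting foot; leave alone.
There are look-alikes about, which are no part of the job. Leave any orange look-alike of the foot_b alone.

How it is judged:
By the outcome, as a careful person would: the job done as asked, in the order asked, and still so for the second after the job is handed in, with the robot touching nothing.
It also fails if it takes over 66 s, if anything falls off the work surface, if the arm or the gripper's body presses on something with over 40 N, if the wrist force passes 120 N, or if a joint passes its speed limit or range.

## Working session

There is one attempt and no reset: what is moved stays moved. The work goes in short steps, Python scripts to look and compute and a tool call to move; the robot and the scene stay as the last step left them, time stands still between calls to the robot, and variables do not carry over. Pictures are saved under pics/ and viewed, about 8 in all and at most 12, crops included, and the job is handed in when it is done.

Besides the shell and the picture viewer there is one more tool, called after "Call:" as name(argument=value, ...) on one line, values as JSON. move_arm: Moves the arm, as the interface text tells. Shifts and turns lie within -1 to 1; 1 stands for 800 mm of shift or pi rad of turn. Its arguments: {"type":"object","properties":{"jaw":{"type":"array","items":{"type":"number"}},"dp":{"type":"array","items":{"type":"array","items":{"type":"number","minimum":-1,"maximum":1}}},"rotation":{"type":"array","items":{"type":"array","items":{"type":"number","minimum":-1,"maximum":1}}},"squeeze":{"type":"number"}},"required":["jaw","dp","rotation"]}

```bash
mkdir -p pics; ls
cat > h.py <<'E'
import numpy as np, cv2
from workcell import bot, grab_frame, calibration, workorder
def w(name,u,v,z):
    c=calibration(name);K=np.array(c["camera_matrix"]);T=np.array(c["T"])
    d=T[:3,:3]@np.linalg.inv(K)@np.array([u,v,1.0]);o=T[:3,3]
    return (o+d*(z-o[2])/d[2])
def px(name,p):
    c=calibration(name);K=np.array(c["camera_matrix"]);T=np.array(c["T"])
    q=K@(T[:3,:3].T@(np.array(p)-T[:3,3]));return q[:2]/q[2]
def crop(img,x0,y0,x1,y1,s,fn):
    cv2.imwrite(fn,cv2.resize(img[y0:y1,x0:x1],None,fx=s,fy=s,interpolation=cv2.INTER_CUBIC))
E
python3 - <<'E'
from h import *
np.set_printoptions(precision=4,suppress=True)
print(bot.observe())
for n in("top","side"):
    im=grab_frame(n);cv2.imwrite(f"pics/{n}0.png",im);c=calibration(n);print(n,np.array(c["camera_matrix"]),np.array(c["T"]))
a=cv2.imread("pics/top0.png");cv2.imwrite("pics/top0b.png",cv2.resize(a,(800,600),interpolation=cv2.INTER_CUBIC))
E
```

```text
pics
{'clock': 0.0, 'qpos': array([ 1.1308,  0.522 , -0.0364,  1.6   ,  0.0212,  1.0211, -0.1128]), 'qd': array([-0.0003, -0.0001,  0.0019,  0.0003, -0.0001, -0.0013, -0.0012]), 'joint_efforts': array([  0.0008, -92.7108,   1.9793, -36.9936,   0.0176,   0.008 ,
        -0.0001]), 'position': array([ 0.2258, -0.5825,  0.2307]), 'tool_rot': array([-3.1405,  0.    ,  0.3698]), 'force': array([ 0.3944, -0.143 , -0.2214]), 'moment': array([0.0409, 0.009 , 0.0026]), 'grip_width': 0.08534556013446418}
top [[488.5007   0.     252.4021]
 [  0.     488.5007 190.9216]
 [  0.       0.       1.    ]] [[-0.015  -0.9968  0.0786  0.3735]
 [-0.9998  0.0158  0.0099 -0.016 ]
 [-0.0111 -0.0785 -0.9969  1.5167]
 [ 0.      0.      0.      1.    ]]
side [[367.6537   0.     252.3117]
 [  0.     367.6537 187.6789]
 [  0.       0.       1.    ]] [[-0.9346 -0.2352  0.2668  0.2031]
 [-0.3557  0.6217 -0.6978  0.644 ]
 [-0.0018 -0.7471 -0.6647  0.6839]
 [ 0.      0.      0.      1.    ]]
```

View pics/top0b.png

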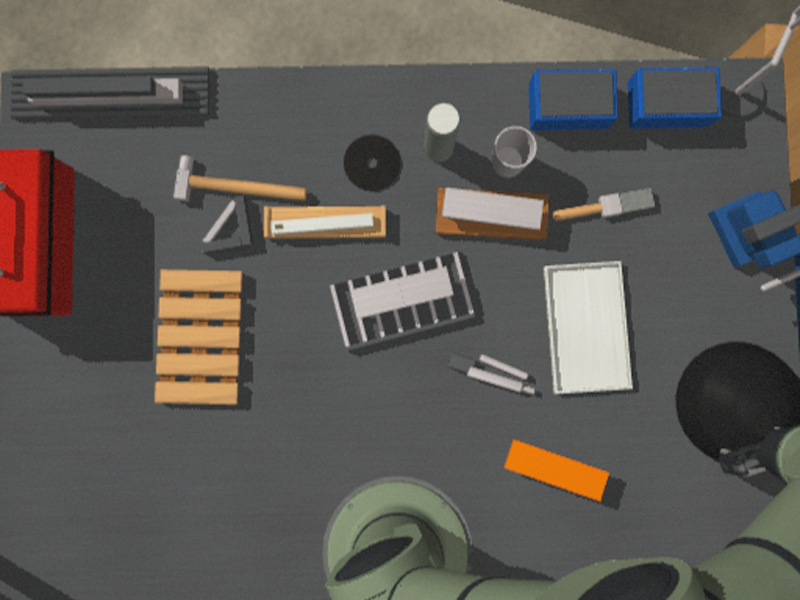

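View pics/side0.png

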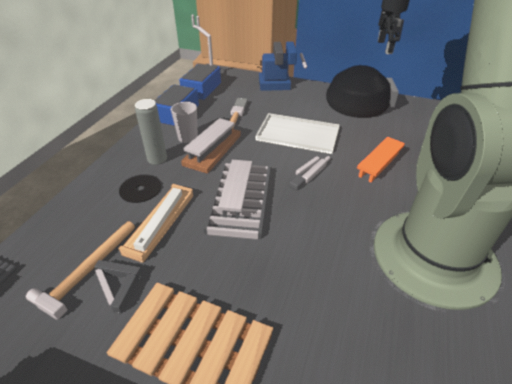

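The top view (800x600) shows the straightedge on its rest at (325,224) with the slot at the left (278,226). The foot on the grate is at (402,287), and the waiting foot is on the board at (492,210). The pallet is at left (200,337), the tray at right (588,328), and the orange look-alike at (556,470). The foot to check is the grey one on the grate, and I'll confirm that in a crop.

Run:
```python
from h import *
a=cv2.imread("pics/top0.png");crop(a,160,120,320,230,5,"pics/c1.png")
```

```text
(no output)
```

View pics/c1.png

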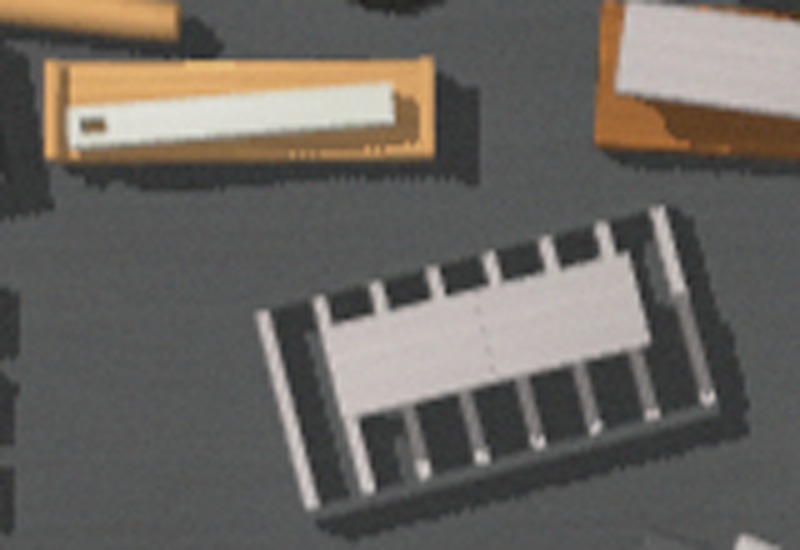

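Run:
```python
from h import *
np.set_printoptions(precision=4,suppress=True)
def C(pts,z,f):
    P=np.array([w("top",*f(p),z) for p in pts]) # TL,BL,TR,BR
    ex=(P[2]+P[3]-P[0]-P[1])/2; ey=(P[0]+P[2]-P[1]-P[3])/2
    print(P.mean(0),"Ldir(deg)",np.degrees(np.arctan2(ex[1],ex[0])),"len",np.linalg.norm(ex),np.linalg.norm(ey),"Wdir",np.degrees(np.arctan2(ey[1],ey[0])))
c=lambda p:(160+(p[0]+.5)/5-.5,120+(p[1]+.5)/5-.5)
s=lambda p:((p[0]+.5)/1.5625-.5,(p[1]+.5)/1.5625-.5)
C([(67,107),(70,150),(393,83),(396,123)],.038,c)
C([(45,60),(45,160),(433,57),(435,158)],.024,c)
C([(325,322),(350,418),(628,253),(650,345)],.060,c)
C([(545,264),(554,394),(621,262),(632,391)],.016,s)
C([(161,270),(155,402),(243,270),(237,403)],.022,s)
C([(262,312),(312,508),(658,208),(710,402)],.02,c)
R=bot.observe()
```

```text
[0.6404 0.1389 0.038 ] Ldir(deg) -86.45409280313575 len 0.20044120140945 0.025790035981470234 Wdir 3.671212430012241
[0.6473 0.1354 0.024 ] Ldir(deg) -90.60303333740681 len 0.24089806536690678 0.0628775043890711 Wdir 0.1160339157740342
[ 0.5015 -0.0164  0.06  ] Ldir(deg) -77.61594763458962 len 0.18544398535976117 0.05821250129882365 Wdir 13.08520465729449
[ 0.4294 -0.3793  0.016 ] Ldir(deg) -89.02655791662991 len 0.15074071068987674 0.2543858708523986 Wdir 2.412946058638562
[0.4243 0.3838 0.022 ] Ldir(deg) -91.22258140165344 len 0.16141116215626317 0.2598995388225289 Wdir -2.308231274260914
[ 0.491  -0.0145  0.02  ] Ldir(deg) -76.05106264763032 len 0.2524229645398248 0.12424247025651965 Wdir 13.714528366052697
```

```bash
cat >> h.py <<'E'
import json
from scipy.spatial.transform import Rotation as Ro
def plan(xyz,yaw_deg,n,jaw,start=None):
    s=bot.observe(); p=np.array(s["position"] if start is None else start[:3]); R=Ro.from_euler("xyz",s["tool_rot"]) 
    Rt=Ro.from_euler("xyz",[np.pi,0,np.radians(yaw_deg)])
    rv=(R.inv()*Rt).as_rotvec(); d=(np.array(xyz)-p)/n; dps=[]
    for i in range(n): dps.append((R*Ro.from_rotvec(rv*i/n)).inv().apply(d)/.8)
    r=[round(float(x),5) for x in rv/n/np.pi]
    print("pos",np.round(p,4),"yaw",round(float(np.degrees(s["tool_rot"][2])),2),"w",round(s["grip_width"],4),"rot",r,"maxmm",round(np.linalg.norm(d)*1e3,1))
    print(json.dumps([[round(float(x),4) for x in q] for q in dps]))
E
python3 -c "
from h import *
plan([.640,.139,.20],93.5,20,110)"
```

```text
pos [ 0.2258 -0.5825  0.2308] yaw 21.19 w 0.0851 rot [-1e-05, -1e-05, -0.02009] maxmm 41.6
[[0.0404, -0.0327, 0.002], [0.0424, -0.0301, 0.002], [0.0442, -0.0273, 0.002], [0.0459, -0.0245, 0.0019], [0.0473, -0.0216, 0.0019], [0.0486, -0.0185, 0.0019], [0.0497, -0.0154, 0.0019], [0.0505, -0.0123, 0.0019], [0.0512, -0.0091, 0.0019], [0.0517, -0.0058, 0.0019], [0.0519, -0.0025, 0.0019], [0.052, 0.0007, 0.0019], [0.0518, 0.004, 0.0019], [0.0515, 0.0073, 0.0019], [0.0509, 0.0105, 0.0019], [0.0502, 0.0137, 0.0019], [0.0492, 0.0168, 0.0019], [0.048, 0.0199, 0.0019], [0.0467, 0.0229, 0.0019], [0.0451, 0.0258, 0.0019]]
```

Call:
move_arm(jaw=[110,110,110,110,110,110,110,110,110,110], dp=[[0.0404,-0.0327,-0.03],[0.0424,-0.0301,-0.03],[0.0442,-0.0273,-0.03],[0.0459,-0.0245,0],[0.0473,-0.0216,0],[0.0486,-0.0185,0],[0.0497,-0.0154,0],[0.0505,-0.0123,0],[0.0512,-0.0091,0],[0.0517,-0.0058,0]], rotation=[[0,0,-0.0201],[0,0,-0.0201],[0,0,-0.0201],[0,0,-0.0201],[0,0,-0.0201],[0,0,-0.0201],[0,0,-0.0201],[0,0,-0.0201],[0,0,-0.0201],[0,0,-0.0201]], squeeze=50)

```text
clock: 1.35
position: [0.4333, -0.2207, 0.3032]
tool_rot: [-3.141, 0.0, 1.003]
force: [1.0, -0.1, 0.5]
grip_width: 0.0486
```

Call:
move_arm(jaw=[110,110,110,110,110,110,110,110,110,110], dp=[[0.0519,-0.0025,0],[0.052,0.0007,0],[0.0518,0.004,0],[0.0515,0.0073,0.01],[0.0509,0.0105,0.02],[0.0502,0.0137,0.02],[0.0492,0.0168,0.02],[0.048,0.0199,0.02],[0.0467,0.0229,0.02],[0.0451,0.0258,0.02]], rotation=[[0,0,-0.0201],[0,0,-0.0201],[0,0,-0.0201],[0,0,-0.0201],[0,0,-0.0201],[0,0,-0.0201],[0,0,-0.0201],[0,0,-0.0201],[0,0,-0.0201],[0,0,-0.0201]])

```text
clock: 2.6
position: [0.6401, 0.14, 0.1984]
tool_rot: [-3.141, 0.0, 1.635]
force: [0.3, -0.3, 0.0]
grip_width: 0.0489
```

```bash
python3 -c "
from h import *
plan([.640,.139,.10],93.5,5,110)
print(bot.observe()['force'],bot.observe()['qpos'])"
```

```text
pos [0.6401 0.14   0.1984] yaw 93.66 w 0.0489 rot [-3e-05, 1e-05, 0.00017] maxmm 19.7
[[-0.0002, -0.0, 0.0246], [-0.0002, -0.0, 0.0246], [-0.0002, -0.0, 0.0246], [-0.0002, -0.0, 0.0246], [-0.0002, -0.0, 0.0246]]
[ 0.30853172 -0.30838246  0.02213044] [ 0.02987652  0.65012529 -0.53150826  1.52573796  0.35842609  1.064564
 -0.52393179]
```

Call:
move_arm(jaw=[110,110,110,110,110], dp=[[-0.001,0,0.04],[0,0,0.04],[0,0,0.04],[0,0,0.03],[0,0,0.02]], rotation=[[0,0,0],[0,0,0],[0,0,0],[0,0,0],[0,0,0]])

```text
clock: 3.22
position: [0.6392, 0.138, 0.0619]
tool_rot: [-3.14, 0.0, 1.633]
force: [1.0, 1.1, 0.4]
grip_width: 0.0489
```

Run:
```python
from h import *
s=bot.observe();print(s['position'])
a=grab_frame("side");print(px("side",s['position']))
crop(a,100,130,240,270,4,"pics/s1.png")
```

```text
[0.63922303 0.13795963 0.06186259]
[157.99107825 207.49619759]
```

View pics/s1.png

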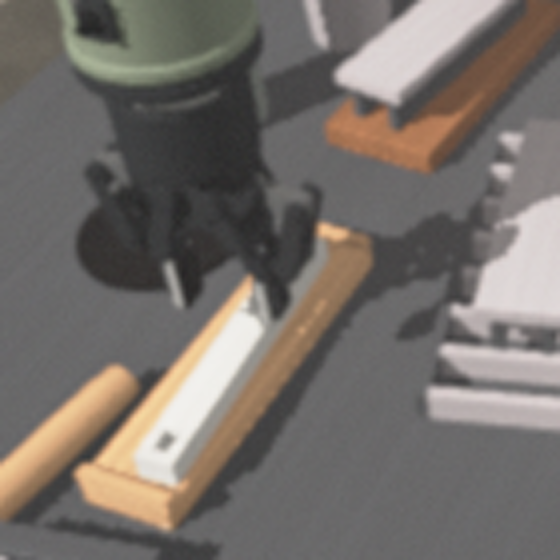

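The fingers, with pads at crop (180,290) and (265,300), straddle the bar at mid-length. The slot is at (165,440), so I'll descend and grip.

Call:
move_arm(jaw=[110,110,110,255,255,255,255,255], dp=[[0,0,0.025],[0,0,0.015],[0,0,0.008],[0,0,0],[0,0,0],[0,0,0],[0,0,0],[0,0,0]], rotation=[[0,0,0],[0,0,0],[0,0,0],[0,0,0],[0,0,0],[0,0,0],[0,0,0],[0,0,0]], squeeze=50)

```text
clock: 4.28
position: [0.64, 0.1382, 0.0254]
tool_rot: [3.141, -0.0, 1.633]
force: [-0.9, -0.5, 6.4]
grip_width: 0.0225
```

Call:
move_arm(jaw=[255,255,255,255,255], dp=[[0,0,-0.005],[0,0,-0.02],[0,0,-0.04],[0,0,-0.04],[0,0,-0.02]], rotation=[[0,0,0],[0,0,0],[0,0,0],[0,0,0],[0,0,0]])

```text
clock: 4.9
position: [0.6404, 0.1383, 0.1273]
tool_rot: [3.139, -0.0, 1.633]
force: [-0.1, -0.5, -1.6]
grip_width: 0.0227
```

```bash
python3 -c "
from h import *
print(bot.observe())
plan([.5015,-.0164,.124],102.7,8,255)"
```

```text
{'clock': 4.9, 'qpos': array([ 0.01587541,  0.726381  , -0.50270755,  1.58435204,  0.40939177,
        0.93497333, -0.56371969]), 'qd': array([ 0.03673477, -0.12820548, -0.05322435, -0.05836467, -0.08678231,
        0.20058187,  0.06676216]), 'joint_efforts': array([-3.33038885e-01, -1.05274043e+02, -1.09389478e+01, -3.27685475e+01,
        9.53426608e-02, -2.03515822e-01, -6.43956545e-02]), 'position': array([0.64036469, 0.13829218, 0.12734998]), 'tool_rot': array([ 3.13928667e+00, -4.44990906e-04,  1.63258621e+00]), 'force': array([-0.05014725, -0.5242254 , -1.60803967]), 'moment': array([-0.00351023,  0.01412453, -0.00909606]), 'grip_width': 0.022731021322855295}
pos [0.6404 0.1383 0.1273] yaw 93.54 w 0.0227 rot [9e-05, -1e-05, -0.00636] maxmm 26.0
[[-0.0228, -0.0231, 0.0005], [-0.0223, -0.0236, 0.0005], [-0.0218, -0.024, 0.0005], [-0.0214, -0.0245, 0.0005], [-0.0209, -0.0249, 0.0005], [-0.0204, -0.0253, 0.0005], [-0.0199, -0.0257, 0.0005], [-0.0193, -0.0261, 0.0005]]
```

Call:
move_arm(jaw=[255,255,255,255,255,255,255,255,255], dp=[[-0.0228,-0.0231,0],[-0.0223,-0.0236,0],[-0.0218,-0.024,0],[-0.0214,-0.0245,0],[-0.0209,-0.0249,0],[-0.0204,-0.0253,0],[-0.0199,-0.0257,0],[-0.0193,-0.0261,0],[0,0,0.035]], rotation=[[0,0,-0.0064],[0,0,-0.0064],[0,0,-0.0064],[0,0,-0.0064],[0,0,-0.0064],[0,0,-0.0064],[0,0,-0.0064],[0,0,-0.0064],[0,0,0]])

```text
clock: 6.02
position: [0.501, -0.0187, 0.0979]
tool_rot: [3.14, 0.002, 1.791]
force: [0.7, 0.6, -2.2]
grip_width: 0.0228
```

Run:
```python
from h import *
a=grab_frame("top");b=grab_frame("side")
A=cv2.resize(a[145:215,210:310],None,fx=6,fy=6,interpolation=cv2.INTER_CUBIC)
B=cv2.resize(b[130:250,190:290],None,fx=4,fy=4,interpolation=cv2.INTER_CUBIC)[:420]
B=cv2.resize(b[145:250,190:290],(400,420),interpolation=cv2.INTER_CUBIC)
A=cv2.resize(A,(400,280));A=cv2.copyMakeBorder(A,0,140,0,0,cv2.BORDER_CONSTANT)
cv2.imwrite("pics/m1.png",np.hstack([A,B]))
print(bot.observe()['position'],bot.observe()['force'])
```

```text
[ 0.49968121 -0.0171601   0.09536928] [-0.40295722 -0.33400724 -1.31299779]
```

View pics/m1.png

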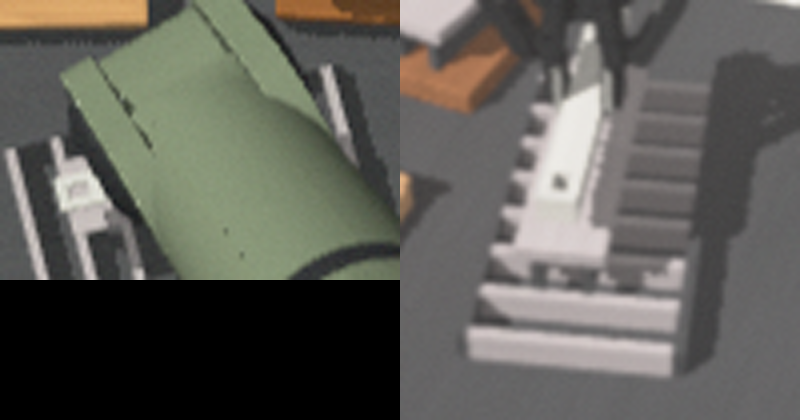

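Call:
move_arm(jaw=[255,255,255,255], dp=[[0,0.002,0.015],[0,0,0.01],[0,0,0.003],[0,0,0]], rotation=[[0,0,0],[0,0,0],[0,0,0],[0,0,0]])

```text
clock: 6.62
position: [0.5026, -0.0162, 0.0745]
tool_rot: [-3.141, -0.0, 1.794]
force: [0.1, 0.7, -1.3]
grip_width: 0.0225
```

Call:
move_arm(jaw=[255,255], dp=[[0,0,0.0025],[0,0,0]], rotation=[[0,0,0],[0,0,0]])

```text
clock: 6.88
position: [0.5026, -0.0164, 0.0726]
tool_rot: [3.141, 0.0, 1.793]
force: [-0.1, 0.4, -1.2]
grip_width: 0.0225
```

Call:
move_arm(jaw=[255,255], dp=[[0,0,0.0025],[0,0,0]], rotation=[[0,0,0],[0,0,0]])

```text
clock: 7.12
position: [0.5025, -0.0164, 0.0704]
tool_rot: [-3.141, -0.0, 1.794]
force: [0.3, -0.7, -2.1]
grip_width: 0.0226
```

Call:
move_arm(jaw=[255,255], dp=[[0,0,0.0015],[0,0,0]], rotation=[[0,0,0],[0,0,0]])

```text
clock: 7.38
position: [0.5026, -0.0164, 0.0693]
tool_rot: [3.142, 0.0, 1.794]
force: [0.3, 0.3, -1.1]
grip_width: 0.0225
```

Call:
move_arm(jaw=[255,255], dp=[[0,0,0.0015],[0,0,0]], rotation=[[0,0,0],[0,0,0]])

```text
clock: 7.62
position: [0.5028, -0.0164, 0.069]
tool_rot: [3.141, 0.001, 1.794]
force: [-6.6, -0.6, 24.7]
grip_width: 0.0226
```

Call:
move_arm(jaw=[255,255], dp=[[0,0,0.0013],[0,0,0]], rotation=[[0,0,0],[0,0,0]])

```text
clock: 7.88
position: [0.5029, -0.0164, 0.0689]
tool_rot: [3.141, 0.002, 1.794]
force: [-13.7, -1.2, 48.8]
grip_width: 0.0229
```

Call:
move_arm(jaw=[255,255,110,110,110,110], dp=[[0,0,-0.0025],[0,0,0],[0,0,0],[0,0,0],[0,0,0],[0,0,0]], rotation=[[0,0,0],[0,0,0],[0,0,0],[0,0,0],[0,0,0],[0,0,0]])

```text
clock: 8.62
position: [0.5026, -0.0164, 0.069]
tool_rot: [-3.141, -0.0, 1.794]
force: [0.2, 0.1, -0.5]
grip_width: 0.0482
```

Call:
move_arm(jaw=[110,110,110,110], dp=[[0,0,-0.01],[0,0,-0.03],[0,0,-0.03],[0,0,0]], rotation=[[0,0,0],[0,0,0],[0,0,0],[0,0,0]])

```text
clock: 9.12
position: [0.5035, -0.0165, 0.1269]
tool_rot: [3.139, 0.001, 1.793]
force: [0.5, -0.3, 0.0]
grip_width: 0.0486
```

Run:
```python
from h import *
b=grab_frame("side")
crop(b,190,145,290,250,5,"pics/s2.png")
yaw=np.radians(102.7);e=np.array([np.cos(yaw),np.sin(yaw)]);c=np.array([.5025,-.0164])
print("plain",c-.07*e,"slot",c+.07*e)
plan([*(c-.07*e),.105],102.7,5,255)
```

```text
plain [ 0.51788923 -0.08468742] slot [0.48711077 0.05188742]
pos [ 0.503  -0.0166  0.1259] yaw 102.74 w 0.0481 rot [9e-05, 4e-05, 5e-05] maxmm 14.6
[[-0.0174, -0.0001, 0.0052], [-0.0174, -0.0001, 0.0052], [-0.0174, -0.0001, 0.0052], [-0.0174, -0.0001, 0.0052], [-0.0174, -0.0001, 0.0052]]
```

View pics/s2.png

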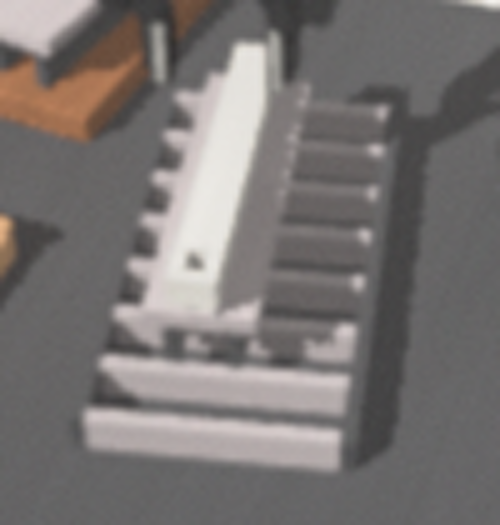

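The bar lies along the foot's middle with the slot at crop (195,262), towards the near end. Next I press the plain end.

Call:
move_arm(jaw=[255,255,255,255,255,255,255], dp=[[-0.0174,0,0],[-0.0174,0,0],[-0.0174,0,0.01],[-0.0174,0,0.01],[-0.0174,0,0.01],[0,0,0.01],[0,0,0]], rotation=[[0,0,0],[0,0,0],[0,0,0],[0,0,0],[0,0,0],[0,0,0],[0,0,0]])

```text
clock: 10.05
position: [0.5176, -0.0838, 0.0924]
tool_rot: [-3.141, -0.001, 1.794]
force: [0.9, 0.5, 0.6]
grip_width: -0.0003
```

Call:
move_arm(jaw=[255,255], dp=[[0,0,0.004],[0,0,0]], rotation=[[0,0,0],[0,0,0]])

```text
clock: 10.3
position: [0.518, -0.0839, 0.0899]
tool_rot: [3.142, -0.0, 1.794]
force: [0.2, 0.5, 0.9]
grip_width: 0.0003
```

Call:
move_arm(jaw=[255,255], dp=[[0,0,0.004],[0,0,0]], rotation=[[0,0,0],[0,0,0]])

```text
clock: 10.55
position: [0.5178, -0.0842, 0.0865]
tool_rot: [-3.141, -0.0, 1.794]
force: [0.5, 0.4, 1.2]
grip_width: 0.0001
```

Call:
move_arm(jaw=[255,255], dp=[[0,0,0.0025],[0,0,0]], rotation=[[0,0,0],[0,0,0]])

```text
clock: 10.8
position: [0.5179, -0.0843, 0.0845]
tool_rot: [-3.141, -0.0, 1.794]
force: [-0.7, 0.6, -0.1]
grip_width: 0.0001
```

Call:
move_arm(jaw=[255,255], dp=[[0,0,0.0025],[0,0,0]], rotation=[[0,0,0],[0,0,0]])

```text
clock: 11.05
position: [0.5179, -0.0843, 0.0825]
tool_rot: [-3.141, -0.0, 1.794]
force: [-0.2, -0.0, -0.4]
grip_width: -0.0
```

Call:
move_arm(jaw=[255,255], dp=[[0,0,0.0025],[0,0,0]], rotation=[[0,0,0],[0,0,0]])

```text
clock: 11.3
position: [0.5179, -0.0842, 0.0805]
tool_rot: [-3.141, -0.0, 1.794]
force: [-0.2, -0.1, 0.7]
grip_width: 0.0003
```

Call:
move_arm(jaw=[255,255], dp=[[0,0,0.0015],[0,0,0]], rotation=[[0,0,0],[0,0,0]])

```text
clock: 11.55
position: [0.518, -0.0842, 0.0795]
tool_rot: [3.141, 0.0, 1.794]
force: [0.1, 0.1, 0.7]
grip_width: -0.0
```

Call:
move_arm(jaw=[255,255], dp=[[0,0,0.001],[0,0,0]], rotation=[[0,0,0],[0,0,0]])

```text
clock: 11.8
position: [0.5181, -0.0843, 0.0792]
tool_rot: [3.141, 0.0, 1.793]
force: [-3.1, 0.4, 13.9]
grip_width: -0.0002
```

Call:
move_arm(jaw=[255,255,255,255,255,255,255,255], dp=[[0,0,-0.012],[0,0,-0.015],[0.05,0,0],[0.05,0,0],[0.05,0,0],[0.025,0,0],[0,0,0.009],[0,0,0]], rotation=[[0,0,0],[0,0,0],[0,0,0],[0,0,0],[0,0,0],[0,0,0],[0,0,0],[0,0,0]])

```text
clock: 12.8
position: [0.487, 0.0514, 0.0928]
tool_rot: [-3.141, 0.0, 1.793]
force: [0.2, -1.1, 0.2]
grip_width: -0.0001
```

Call:
move_arm(jaw=[255,255], dp=[[0,0,0.004],[0,0,0]], rotation=[[0,0,0],[0,0,0]])

```text
clock: 13.05
position: [0.487, 0.0517, 0.0897]
tool_rot: [-3.141, 0.0, 1.793]
force: [-0.1, -0.2, 0.5]
grip_width: -0.0004
```

Call:
move_arm(jaw=[255,255], dp=[[0,0,0.004],[0,0,0]], rotation=[[0,0,0],[0,0,0]])

```text
clock: 13.3
position: [0.4869, 0.0522, 0.0864]
tool_rot: [-3.141, -0.0, 1.793]
force: [0.1, 0.1, 0.5]
grip_width: 0.0002
```

Call:
move_arm(jaw=[255,255], dp=[[0,0,0.0025],[0,0,0]], rotation=[[0,0,0],[0,0,0]])

```text
clock: 13.55
position: [0.487, 0.0523, 0.0846]
tool_rot: [-3.141, -0.0, 1.794]
force: [0.2, 0.2, 0.4]
grip_width: 0.0
```

Call:
move_arm(jaw=[255,255], dp=[[0,0,0.0025],[0,0,0]], rotation=[[0,0,0],[0,0,0]])

```text
clock: 13.8
position: [0.4869, 0.0523, 0.0825]
tool_rot: [-3.141, -0.0, 1.794]
force: [-0.4, 0.2, -0.4]
grip_width: -0.0003
```

Run:
```python
from h import *
cv2.imwrite("pics/rock_mid.png",grab_frame("side"))
```

Call:
move_arm(jaw=[255,255], dp=[[0,0,0.0025],[0,0,0]], rotation=[[0,0,0],[0,0,0]])

```text
clock: 14.1
position: [0.4869, 0.0523, 0.0805]
tool_rot: [-3.141, -0.0, 1.794]
force: [0.6, 0.0, -0.6]
grip_width: 0.0002
```

Call:
move_arm(jaw=[255,255], dp=[[0,0,0.0015],[0,0,0]], rotation=[[0,0,0],[0,0,0]])

```text
clock: 14.35
position: [0.4871, 0.0523, 0.0795]
tool_rot: [3.142, -0.0, 1.794]
force: [0.0, -0.4, 1.1]
grip_width: 0.0001
```

Call:
move_arm(jaw=[255,255], dp=[[0,0,0.001],[0,0,0]], rotation=[[0,0,0],[0,0,0]])

```text
clock: 14.6
position: [0.4872, 0.0524, 0.0792]
tool_rot: [3.141, 0.0, 1.794]
force: [-3.6, -0.7, 14.8]
grip_width: -0.0004
```

Run:
```python
from h import *
s=bot.observe();print(s['position'],s['force'])
b=grab_frame("side");a=cv2.imread("pics/s2.png");m=cv2.imread("pics/rock_mid.png")
cv2.imwrite("pics/rock_dn.png",b)
f=lambda i:cv2.resize(i[145:250,210:270],(400,600),interpolation=cv2.INTER_CUBIC)
cv2.imwrite("pics/cmp.png",np.hstack([f(m),f(b)]))
```

```text
[0.48720085 0.05238248 0.079182  ] [-3.58789465 -0.71342352 14.76463487]
```

View pics/cmp.png

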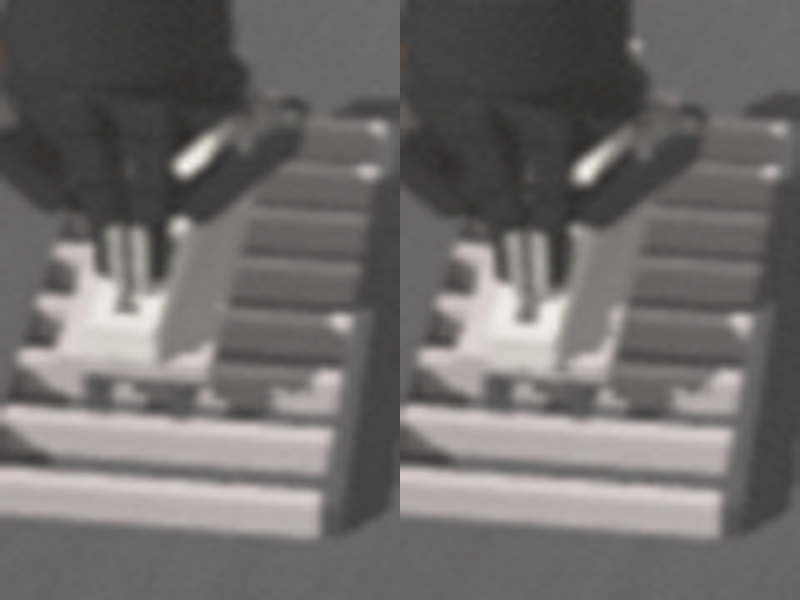

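Run:
```python
from h import *
g=lambda i:cv2.cvtColor(i,cv2.COLOR_BGR2GRAY).astype(np.float32)
m=g(cv2.imread("pics/rock_mid.png"));d=g(cv2.imread("pics/rock_dn.png"))
s=np.zeros_like(m);s[145:250,190:290]=cv2.resize(g(cv2.imread("pics/s2.png")),(100,105),interpolation=cv2.INTER_AREA)
def sh(a,b,x0,y0,x1,y1):
    h=np.outer(np.hanning(y1-y0),np.hanning(x1-x0)).astype(np.float32)
    return np.round(cv2.phaseCorrelate(a[y0:y1,x0:x1]-a[y0:y1,x0:x1].mean(),b[y0:y1,x0:x1]-b[y0:y1,x0:x1].mean(),h)[0],2)
print("px of slot-end top corner up/down",px("side",[.48,.081,.087]),px("side",[.48,.081,.0785]))
for n,a,b in(("mid-dn",m,d),("s2-dn",s,d),("s2-mid",s,m)):
    print(n,"end",sh(a,b,218,194,240,212),"grate",sh(a,b,210,215,265,245))
for n,a in(("s2",s),("mid",m),("dn",d)): print(n,a[196:212,229].astype(int),a[196:212,226].astype(int))
```

```text
px of slot-end top corner up/down [227.8311297  200.81268852] [227.99664024 203.41345129]
mid-dn end [0.   0.89] grate [ 0.09 -0.12]
s2-dn end [-0.01  1.75] grate [0.51 0.11]
s2-mid end [-0.19  1.08] grate [0.33 0.15]
s2 [165 136 152 209 225 217 211 209 212 210 203 199 183 170 154 132] [221 216 214 222 222 213 208 210 211 209 206 199 185 168 138 104]
mid [132 144 131 149 212 228 222 212 209 210 212 202 184 172 158 130] [227 226 223 218 226 228 217 209 208 210 206 191 180 170 140 103]
dn [120 129 126 123 122 167 221 230 219 206 205 207 202 182 158 131] [223 231 231 229 226 226 231 229 214 202 204 206 201 180 143 104]
```

Call:
move_arm(jaw=[255,255,255], dp=[[0,0,-0.012],[0,0,-0.03],[0,0,-0.02]], rotation=[[0,0,0],[0,0,0],[0,0,0]])

```text
clock: 15.02
position: [0.4872, 0.0523, 0.1294]
tool_rot: [3.141, 0.0, 1.793]
force: [0.1, -0.7, -0.2]
grip_width: 0.0001
```

Run:
```python
from h import *
b=grab_frame("side");cv2.imwrite("pics/aft.png",b)
g=cv2.cvtColor(b,cv2.COLOR_BGR2GRAY)
print(g[196:212,229],g[196:212,226])
crop(b,205,140,275,230,6,"pics/aftc.png")
plan([.5025,-.0164,.0935],102.7,6,110)
```

```text
[167 133 150 213 225 218 211 210 212 210 205 200 184 170 154 129] [222 220 216 223 224 214 209 210 211 212 208 200 185 170 139 102]
pos [0.4879 0.0524 0.1309] yaw 102.75 w 0.0 rot [0.00013, 2e-05, 5e-05] maxmm 13.3
[[-0.0147, -0.0002, 0.0078], [-0.0147, -0.0002, 0.0078], [-0.0147, -0.0002, 0.0078], [-0.0147, -0.0002, 0.0078], [-0.0147, -0.0002, 0.0078], [-0.0147, -0.0002, 0.0078]]
```

View pics/aftc.png

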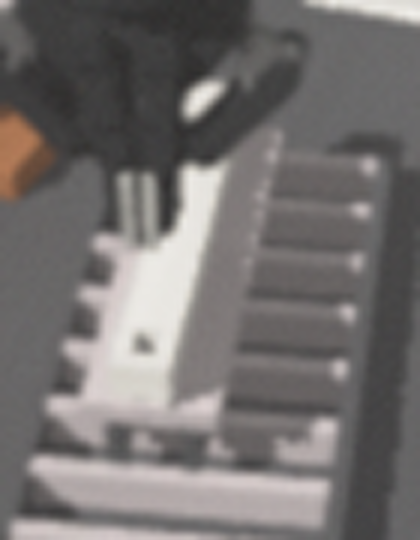

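The plain end is down and the slotted end up again: the slot end's pixel rows match the picture from before pressing, against about 2 px lower while pressed. So the bar rocks and this is the bowed foot, which goes to the tray. I'll regrip the bar with the tool tilted 2.4° to match it.

Call:
move_arm(jaw=[110,110,110,110,110,110,110,110,110], dp=[[-0.022,0,0],[-0.022,0,0],[-0.022,0,0],[-0.022,0,0.01],[0,0,0.015],[0,0,0.0227],[0,0,0.02],[0,0,0.008],[0,0,0]], rotation=[[0,0,0],[0,0,0],[0,0,0],[0,0,0],[0,0.0133,0],[0,0,0],[0,0,0],[0,0,0],[0,0,0]])

```text
clock: 16.2
position: [0.502, -0.0142, 0.0674]
tool_rot: [-3.141, -0.042, 1.795]
force: [0.4, -0.7, 0.4]
grip_width: 0.0487
```

```bash
python3 -c "
from h import *
s=bot.observe();print(s['position'],s['force'],Ro.from_euler('xyz',s['tool_rot']).as_matrix()[:,0])"
```

```text
[ 0.50199262 -0.01421664  0.06735415] [ 0.38011787 -0.69071605  0.39141141] [-0.22177662  0.97420144  0.04179326]
```

Call:
move_arm(jaw=[110,255,255,255,255,255], dp=[[-0.0027,0,-0.003],[0,0,0],[0,0,0],[0,0,0],[0,0,0],[0,0,0]], rotation=[[0,0,0],[0,0,0],[0,0,0],[0,0,0],[0,0,0],[0,0,0]], squeeze=50)

```text
clock: 16.95
position: [0.5029, -0.0171, 0.0707]
tool_rot: [3.141, -0.041, 1.793]
force: [-2.2, -0.5, 11.7]
grip_width: 0.0231
```

Call:
move_arm(jaw=[255,255,255,255,255], dp=[[0,0,-0.005],[0,0,-0.02],[0,0,-0.02],[0,0,-0.02],[0,0,0]], rotation=[[0,0,0],[0,0,0],[0,0,0],[0,-0.0133,0],[0,0,0]])

```text
clock: 17.58
position: [0.5039, -0.0183, 0.1236]
tool_rot: [3.139, 0.002, 1.795]
force: [0.1, 0.7, -2.3]
grip_width: 0.0225
```

```bash
python3 -c "
from h import *
print(bot.observe()['force'])
plan([.6473,.1354,.12],89.8,8,255)"
```

```text
[ 0.10797757  0.72277272 -2.26609321]
pos [ 0.5039 -0.0183  0.1236] yaw 102.84 w 0.0225 rot [0.00011, 7e-05, 0.00906] maxmm 26.3
[[0.0184, 0.0272, 0.0006], [0.0192, 0.0267, 0.0006], [0.02, 0.0261, 0.0006], [0.0207, 0.0255, 0.0006], [0.0214, 0.0249, 0.0006], [0.0221, 0.0243, 0.0006], [0.0228, 0.0237, 0.0006], [0.0235, 0.023, 0.0006]]
```

Call:
move_arm(jaw=[255,255,255,255,255,255,255,255,255,255], dp=[[0.0184,0.0272,0],[0.0192,0.0267,0],[0.02,0.0261,0],[0.0207,0.0255,0],[0.0214,0.0249,0],[0.0221,0.0243,0],[0.0228,0.0237,0],[0.0235,0.023,0],[0,0,0.035],[0,0,0.03]], rotation=[[0,0,0.0091],[0,0,0.0091],[0,0,0.0091],[0,0,0.0091],[0,0,0.0091],[0,0,0.0091],[0,0,0.0091],[0,0,0.0091],[0,0,0],[0,0,0]])

```text
clock: 18.82
position: [0.6465, 0.1349, 0.0686]
tool_rot: [-3.141, 0.0, 1.566]
force: [0.2, 0.2, -2.1]
grip_width: 0.0228
```

Run:
```python
from h import *
a=grab_frame("top");b=grab_frame("side")
s=bot.observe();print(s['position'],s['force'],s['tool_rot'])
A=cv2.resize(a[120:165,160:255],(400,190),interpolation=cv2.INTER_CUBIC);A=cv2.copyMakeBorder(A,0,230,0,0,cv2.BORDER_CONSTANT)
B=cv2.resize(b[165:270,110:210],(400,420),interpolation=cv2.INTER_CUBIC)
cv2.imwrite("pics/m2.png",np.hstack([A,B]))
```

```text
[0.64517304 0.13427654 0.06710751] [-0.62526842 -0.52753176 -2.22974399] [-3.13725478e+00  1.28091060e-03  1.56563353e+00]
```

View pics/m2.png

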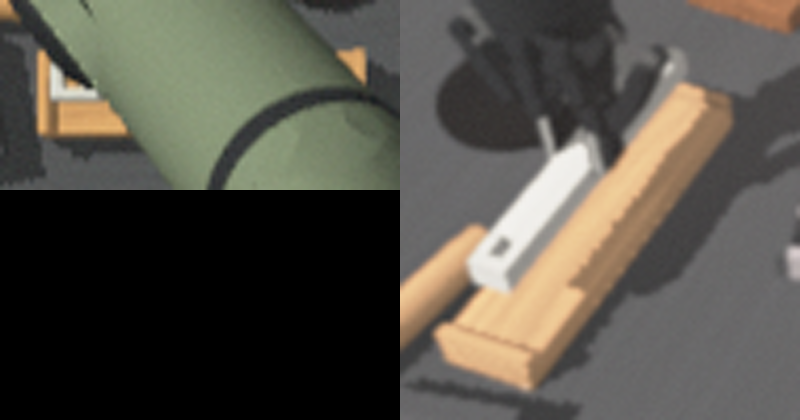

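```bash
python3 -c "
from h import *
f=lambda x,y,z:w('top',160+(x+.5)*95/400-.5,120+(y+.5)*45/190-.5,z)
print('bar corner',f(52,100,.079),'edge pt',f(98,98,.079)); print('rest',f(40,135,.026),f(130,137,.02),f(40,50,.026),f(365,48,.026))
print(bot.observe()['position'])"
```

```text
bar corner [0.63306806 0.2357808  0.079     ] edge pt [0.63394145 0.20316266 0.079     ]
rest [0.61692117 0.25392961 0.026     ] [0.61530657 0.18869434 0.02      ] [0.67986112 0.25382879 0.026     ] [0.67722016 0.01476989 0.026     ]
[0.64517304 0.13427654 0.06710751]
```

Call:
move_arm(jaw=[255,255,255,255,255], dp=[[-0.0018,0.0028,0.02],[0,0,0.015],[0,0,0.009],[0,0,0.002],[0,0,0]], rotation=[[0,0,0],[0,0,0],[0,0,0],[0,0,0],[0,0,0]])

```text
clock: 19.55
position: [0.6493, 0.1331, 0.0334]
tool_rot: [3.141, -0.0, 1.565]
force: [0.3, 0.7, -2.1]
grip_width: 0.0229
```

Call:
move_arm(jaw=[255,255], dp=[[0,0,0.0015],[0,0,0]], rotation=[[0,0,0],[0,0,0]])

```text
clock: 19.8
position: [0.6492, 0.133, 0.0322]
tool_rot: [3.141, -0.0, 1.565]
force: [0.2, -0.6, -1.3]
grip_width: 0.0224
```

Call:
move_arm(jaw=[255,255,255], dp=[[0,-0.002,0.004],[0,0,0.0015],[0,0,0]], rotation=[[0,0,0],[0,0,0],[0,0,0]])

```text
clock: 20.18
position: [0.6475, 0.133, 0.0275]
tool_rot: [-3.141, 0.0, 1.565]
force: [1.4, -0.3, -2.3]
grip_width: 0.0221
```

Call:
move_arm(jaw=[255,255], dp=[[0,0,0.0015],[0,0,0]], rotation=[[0,0,0],[0,0,0]])

```text
clock: 20.42
position: [0.6477, 0.1331, 0.0269]
tool_rot: [3.141, 0.0, 1.565]
force: [-2.3, -0.1, 6.2]
grip_width: 0.0227
```

Call:
move_arm(jaw=[255,110,110,110,110,110,110,80,40,30], dp=[[0,0,0.0008],[0,0,0],[0,0,0],[0,0,0],[0,0,-0.01],[0,0,-0.04],[0,0,-0.05],[0,0,-0.05],[0,0,0],[0,0,0]], rotation=[[0,0,0],[0,0,0],[0,0,0],[0,0,0],[0,0,0],[0,0,0],[0,0,0],[0,0,0],[0,0,0],[0,0,0]])

```text
clock: 21.68
position: [0.6474, 0.1328, 0.1457]
tool_rot: [-3.141, 0.0, 1.565]
force: [-0.8, -0.6, 0.4]
grip_width: 0.0755
```

```bash
python3 -c "
from h import *
plan([.5015,-.0164,.15],102.7,8,30)"
```

```text
pos [0.6474 0.1328 0.1457] yaw 89.65 w 0.0755 rot [-1e-05, 1e-05, -0.00906] maxmm 26.1
[[-0.0235, -0.0227, -0.0007], [-0.0228, -0.0233, -0.0007], [-0.0221, -0.024, -0.0007], [-0.0214, -0.0246, -0.0007], [-0.0207, -0.0252, -0.0007], [-0.02, -0.0258, -0.0007], [-0.0193, -0.0263, -0.0007], [-0.0185, -0.0269, -0.0007]]
```

Call:
move_arm(jaw=[30,30,30,30,30,30,30,30,30], dp=[[-0.0235,-0.0227,0],[-0.0228,-0.0233,0],[-0.0221,-0.024,0],[-0.0214,-0.0246,0],[-0.0207,-0.0252,0],[-0.02,-0.0258,0],[-0.0193,-0.0263,0],[-0.0185,-0.0269,0.03],[0,0,0.03]], rotation=[[0,0,-0.0091],[0,0,-0.0091],[0,0,-0.0091],[0,0,-0.0091],[0,0,-0.0091],[0,0,-0.0091],[0,0,-0.0091],[0,0,-0.0091],[0,0,0]])

```text
clock: 22.8
position: [0.5, -0.018, 0.0966]
tool_rot: [-3.14, 0.0, 1.792]
force: [1.6, 1.3, -0.4]
grip_width: 0.0752
```

Run:
```python
from h import *
b=grab_frame("side");cv2.imwrite("pics/m3f.png",b)
cv2.imwrite("pics/m3.png",cv2.resize(b[120:270,100:290],(760,600),interpolation=cv2.INTER_CUBIC))
s=bot.observe();print(s['position'],s['force'],s['tool_rot'],s['qpos'])
```

```text
[ 0.49936707 -0.01720132  0.09404681] [-3.3745901   0.07414347 -4.56566057] [-3.13737311e+00 -1.10134056e-03  1.79253103e+00] [ 0.31613758  0.58127818 -0.53322138  2.01461155  0.46463202  0.6703264
 -0.2959148 ]
```

View pics/m3.png

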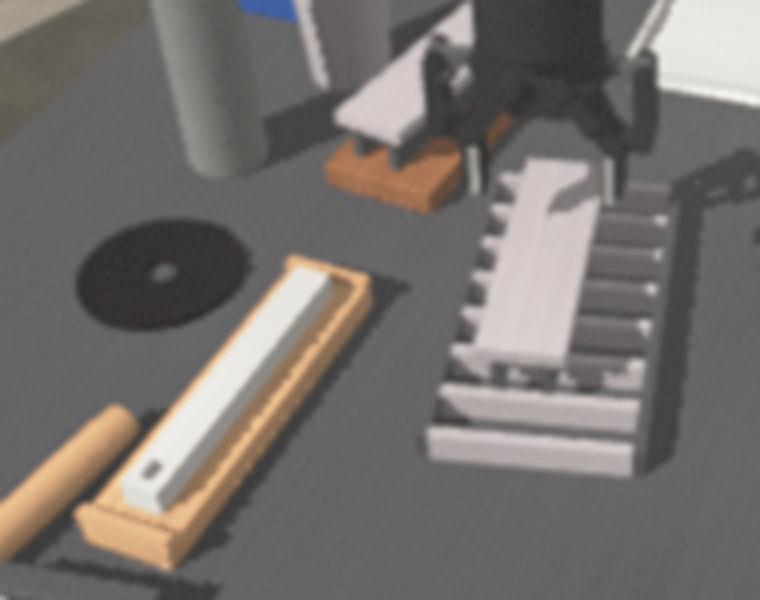

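The straightedge lies flat between the cleats, lined up with its rest (slot at crop (152,468)). The foot is bare and the fingers straddle it, so I'll grip the foot.

Call:
move_arm(jaw=[30,30,30,30,255,255,255,255,255], dp=[[0,0.0025,0.025],[0,0,0.025],[0,0,0.0225],[0,0,0],[0,0,0],[0,0,0],[0,0,0],[0,0,0],[0,0,0]], rotation=[[0,0,0],[0,0,0],[0,0,0],[0,0,0],[0,0,0],[0,0,0],[0,0,0],[0,0,0],[0,0,0]], squeeze=100)

```text
clock: 23.98
position: [0.5032, -0.0159, 0.0408]
tool_rot: [-3.141, 0.001, 1.793]
force: [-6.2, 1.0, 12.6]
grip_width: 0.0538
```

Call:
move_arm(jaw=[255,255,255,255,255,255], dp=[[0,0,-0.004],[0,0,-0.01],[0,0,-0.03],[0,0,-0.04],[0,0,-0.03],[0,0,0]], rotation=[[0,0,0],[0,0,0],[0,0,0],[0,0,0],[0,0,0],[0,0,0]])

```text
clock: 24.72
position: [0.5044, -0.016, 0.1325]
tool_rot: [3.139, 0.001, 1.793]
force: [0.6, -1.2, -6.8]
grip_width: 0.0538
```

```bash
python3 -c "
from h import *
print(bot.observe()['force'],bot.observe()['moment'])
plan([.4294,-.3793,.13],2.2,15,255)"
```

```text
[ 0.61391514 -1.24733165 -6.82997789] [-0.01370929  0.02853582  0.03698165]
pos [ 0.5044 -0.016   0.1325] yaw 102.74 w 0.0538 rot [6e-05, -4e-05, 0.03724] maxmm 24.7
[[-0.0282, -0.0128, 0.0002], [-0.0294, -0.0094, 0.0002], [-0.0303, -0.0059, 0.0002], [-0.0308, -0.0023, 0.0002], [-0.0309, 0.0013, 0.0002], [-0.0305, 0.0049, 0.0002], [-0.0297, 0.0084, 0.0002], [-0.0286, 0.0118, 0.0002], [-0.027, 0.0151, 0.0002], [-0.025, 0.0181, 0.0002], [-0.0227, 0.0209, 0.0002], [-0.0201, 0.0234, 0.0002], [-0.0173, 0.0256, 0.0002], [-0.0142, 0.0275, 0.0002], [-0.0109, 0.0289, 0.0002]]
```

Call:
move_arm(jaw=[255,255,255,255,255,255,255,255], dp=[[-0.0282,-0.0128,0],[-0.0294,-0.0094,0],[-0.0303,-0.0059,0],[-0.0308,-0.0023,0],[-0.0309,0.0013,0],[-0.0305,0.0049,0],[-0.0297,0.0084,0],[-0.0286,0.0118,0]], rotation=[[0,0,0.0372],[0,0,0.0372],[0,0,0.0372],[0,0,0.0372],[0,0,0.0372],[0,0,0.0372],[0,0,0.0372],[0,0,0.0372]])

```text
clock: 25.72
position: [0.4629, -0.2102, 0.1299]
tool_rot: [-3.14, 0.001, 0.855]
force: [1.5, 0.1, -6.0]
grip_width: 0.0537
```

Call:
move_arm(jaw=[255,255,255,255,255,255,255,255,255], dp=[[-0.027,0.0151,0],[-0.025,0.0181,0],[-0.0227,0.0209,0],[-0.0201,0.0234,0],[-0.0173,0.0256,0],[-0.0142,0.0275,0],[-0.0109,0.0289,0],[0,0,0.03],[0,0,0.03]], rotation=[[0,0,0.0372],[0,0,0.0372],[0,0,0.0372],[0,0,0.0372],[0,0,0.0372],[0,0,0.0372],[0,0,0.0372],[0,0,0],[0,0,0]])

```text
clock: 26.85
position: [0.4282, -0.379, 0.0812]
tool_rot: [-3.141, 0.001, 0.04]
force: [-0.0, 0.8, -6.1]
grip_width: 0.0536
```

Run:
```python
from h import *
a=grab_frame("top");b=grab_frame("side")
s=bot.observe();print(s['position'],s['force'],s['tool_rot'])
A=cv2.resize(a[155:260,335:415],(400,525),interpolation=cv2.INTER_CUBIC)
B=cv2.resize(b[90:195,240:360],(400,350),interpolation=cv2.INTER_CUBIC);B=cv2.copyMakeBorder(B,0,175,0,0,cv2.BORDER_CONSTANT)
cv2.imwrite("pics/m4.png",np.hstack([A,B]))
plan([.4294,-.3793,.08],2.2,1,255)
```

```text
[ 0.42722609 -0.37778759  0.07982515] [-0.17980571  0.56778056 -5.67313624] [-3.13858099  0.00425252  0.04076222]
pos [ 0.4272 -0.3778  0.0798] yaw 2.34 w 0.0536 rot [-0.00096, 0.00135, 0.00075] maxmm 2.7
[[0.0026, 0.002, -0.0002]]
```

View pics/m4.png

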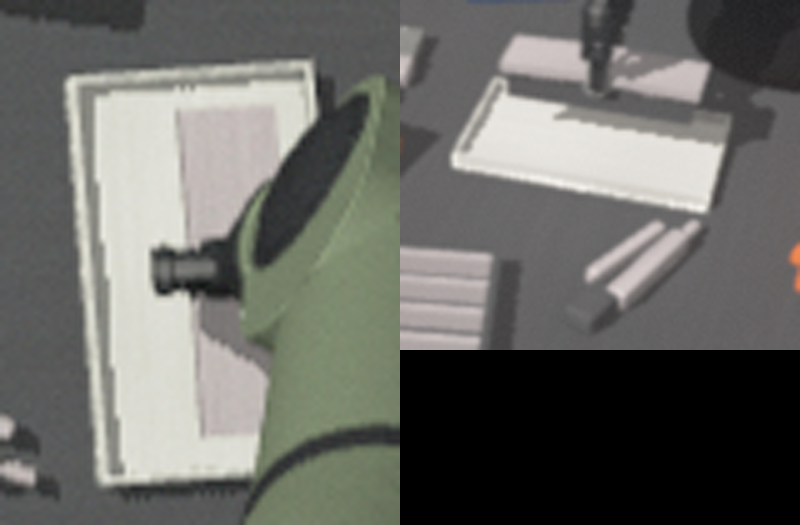

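```bash
python3 -c "
from h import *
f=lambda x,y,z:w('top',335+(x+.5)/5-.5,155+(y+.5)/5-.5,z)[:2]
a,b,c=f(178,108,.099),f(200,437,.099),f(275,105,.099)
A,B,C=f(67,77,.016),f(100,487,.016),f(313,62,.016)
for n,a,b,c in(('foot',a,b,c),('tray',A,B,C)):
  d=a-b;print(n,'centre',(b+c)/2,'len',np.linalg.norm(d),np.linalg.norm(c-a),'ang',np.degrees(np.arctan2(d[1],d[0])))
"
```

```text
foot centre [ 0.42795618 -0.37672367] len 0.1907359280125573 0.056351685445643986 ang 1.8567609156765115
tray centre [ 0.42958996 -0.37912867] len 0.2518224161356417 0.15179845436312733 ang 2.828638011046901
```

Call:
move_arm(jaw=[255,255,255,255,255], dp=[[0.002,0.003,0.02],[0,0,0.02],[0,0,0.012],[0,0,0.006],[0,0,0]], rotation=[[0,0,-0.004],[0,0,0],[0,0,0],[0,0,0],[0,0,0]])

```text
clock: 27.58
position: [0.4305, -0.3813, 0.0364]
tool_rot: [-3.141, 0.0, 0.053]
force: [0.9, 0.1, -6.1]
grip_width: 0.0533
```

Call:
move_arm(jaw=[255,255], dp=[[0,0,0.002],[0,0,0]], rotation=[[0,0,0],[0,0,0]])

```text
clock: 27.82
position: [0.4307, -0.3814, 0.0352]
tool_rot: [3.141, -0.0, 0.053]
force: [0.1, -0.3, -6.1]
grip_width: 0.0533
```

Call:
move_arm(jaw=[255,255], dp=[[0,0,0.0015],[0,0,0]], rotation=[[0,0,0],[0,0,0]])

```text
clock: 28.08
position: [0.4306, -0.3813, 0.0338]
tool_rot: [-3.142, 0.0, 0.053]
force: [-0.4, -0.8, -6.2]
grip_width: 0.0535
```

Call:
move_arm(jaw=[255,255,255], dp=[[-0.002,-0.001,0.004],[0,0,0.002],[0,0,0]], rotation=[[0,0,0],[0,0,0],[0,0,0]])

```text
clock: 28.45
position: [0.4288, -0.3805, 0.0288]
tool_rot: [-3.141, 0.0, 0.053]
force: [0.6, -0.4, -5.8]
grip_width: 0.0537
```

Call:
move_arm(jaw=[255,255], dp=[[0,0,0.0015],[0,0,0]], rotation=[[0,0,0],[0,0,0]])

```text
clock: 28.7
position: [0.4289, -0.3806, 0.0277]
tool_rot: [-3.142, 0.0, 0.053]
force: [0.2, -1.3, -6.2]
grip_width: 0.0538
```

Call:
move_arm(jaw=[255,255], dp=[[0,0,0.0012],[0,0,0]], rotation=[[0,0,0],[0,0,0]])

```text
clock: 28.95
position: [0.429, -0.3806, 0.0269]
tool_rot: [3.142, -0.0, 0.053]
force: [-0.7, 0.2, -2.2]
grip_width: 0.0535
```

Call:
move_arm(jaw=[255,255], dp=[[0,0,0.0008],[0,0,0]], rotation=[[0,0,0],[0,0,0]])

```text
clock: 29.2
position: [0.429, -0.3807, 0.0269]
tool_rot: [3.141, -0.0, 0.053]
force: [-4.1, 3.4, 12.2]
grip_width: 0.0537
```

Call:
move_arm(jaw=[40,30,30,30,30,30,30,30,30,30], dp=[[0,0,0],[0,0,0],[0,0,0],[0,0,-0.01],[0,0,-0.04],[0,0,-0.05],[0,0,-0.06],[0,0,-0.05],[0,0,0],[0,0,0]], rotation=[[0,0,0],[0,0,0],[0,0,0],[0,0,0],[0,0,0],[0,0,0],[0,0,0],[0,0,0],[0,0,0],[0,0,0]])

```text
clock: 30.45
position: [0.4287, -0.3805, 0.1941]
tool_rot: [-3.142, 0.0, 0.053]
force: [0.3, -0.1, -0.1]
grip_width: 0.0755
```

Call:
move_arm(jaw=[30,30,30,30,30,30], dp=[[0,0.04,0],[0,0.05,0],[0,0.05,0],[0,0.05,0],[0,0,0],[0,0,0]], rotation=[[0,0,0],[0,0,0],[0,0,0],[0,0,0],[0,0,0],[0,0,0]])

```text
clock: 31.2
position: [0.4369, -0.5315, 0.1929]
tool_rot: [-3.14, 0.001, 0.053]
force: [0.7, 0.3, 0.5]
grip_width: 0.0754
```

Run:
```python
from h import *
a=grab_frame("top")
s=bot.observe();print(s['position'],s['force'])
cv2.imwrite("pics/fin.png",cv2.resize(a[110:270,150:420],(800,474),interpolation=cv2.INTER_CUBIC))
```

```text
[ 0.43713682 -0.53122368  0.19335599] [ 0.87453901 -1.2454804   0.81526448]
```

View pics/fin.png

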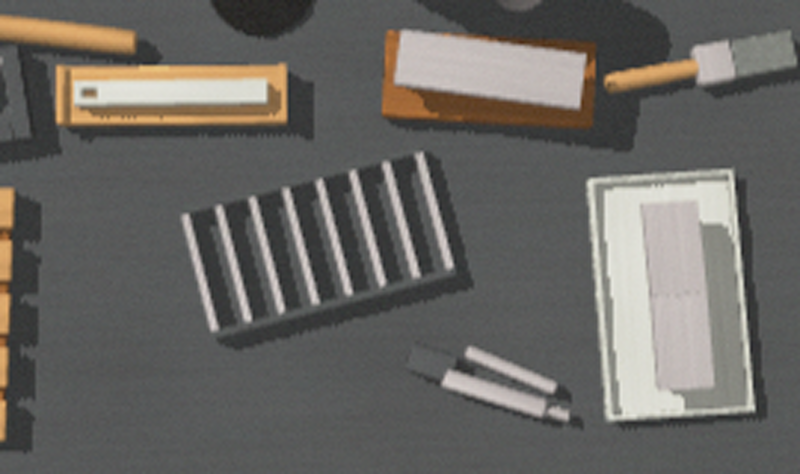

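The straightedge lies centred in its rest, lined up with it, at (170,92). The foot stands in the middle of the tray at (677,295), and everything else is where it was, so I'm handing in.

```bash
python3 -c "
from h import *
print(workorder.job_done())"
```

```text
the job is handed in; nothing more can be done
None
```

The foot on the grate rocked, so it went into the rework tray, and the job was handed in at about 31 s of the allowed 66 s.

- **Rock test:** I laid the straightedge along the middle of the foot, let go and pressed each end with about 14 N. Both ends bottomed out at 79.2 mm on the top of the bar, where a flat foot would give 78 mm. The slotted end dropped about 2 px while pressed and sprang back when I lifted off. The press force by itself did not show the rocking, because the bar tips with almost no force.
- **Last checks:** In the final top picture the straightedge lies flat between the cleats, lined up with its rest. The foot stands upright and lengthwise in the middle of the tray, and the other objects in that view look untouched. The gripper was clear of everything.
- **Forces:** The highest wrist force I saw was about 49 N, while feeling for contact as I laid the straightedge on the foot. That is well under the 120 N limit. None of my checks failed.

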